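# Lift a spiny cactus out of its cell tray with tongs

### The job

Take the tongs from their wooden rest and use them, never the robot's own fingers, to lift the short round cactus with its root plug straight up out of the black cell tray. Leave the two slim column cacti standing in their cells and the clay pot and the wooden dibber where they are. Finish while still holding: the robot grips the tongs and the tongs hold the cactus upright, its roots about a hand's breadth (some 80 mm) above the tray.

Things in the scene. Friction and masses are not known exactly. Their poses are not given: they have to be found in the camera images.
- tongs_grip (a point): Point half-way between the tongs' two black rubber grip sleeves (each 36 mm long, 24 mm high; 49 mm over their outer faces when open), 12 mm above their underside, 42 mm above the bench at the start, near the centre of mass. x runs along the tongs to the jaws, z up. Hinge 85 mm behind, jaws 85 mm ahead. Fixed to the left arm: when squeezed, the middle line is turned from x by +half the joint value.
- tongs_arm (a joint): Squeeze of the tongs: 0 fully open (jaws' inner faces 63 mm apart, sleeves 49 mm over the outside), rising as they close; each 0.1 rad brings the jaws 17 mm and the sleeves 8.5 mm together. About 0.15 when the jaws meet the round cactus (sleeves then about 37 mm over the outside). The stop is at 0.26.
- jaw_left (a point): Middle of the inner face of the left (+y) jaw pad of the tongs, a rubber pad 26 mm long, 4 mm thick, 24 mm high, 12 mm above the tongs' underside; 85 mm ahead of the grip point. Moves with the left arm.
- jaw_right (a point): The same on the right (-y) jaw pad. The middle between the jaws is the mean of the two.
- tongs: Spring tongs of steel strip, 185 mm long, 24 mm high, 120 g, lying on edge across the rest; origin on the underside, 12 mm below tongs_grip, same axes. Squeezing takes about 5 N at the sleeves to begin and 10 N when the jaws meet the round cactus; let go, they spring open. Squeezed only part-way, they can be carried open.
- rest: Wooden tongs rest, fixed: a 120 x 100 x 4 mm board with two crossbars 14 mm thick, 100 mm wide (across the tongs), 30 mm high, their centres 48 mm before and behind its middle; the fingers can go down between them. Origin on the bench under its centre, x along the resting tongs.
- cactus_mid (a point): Centre of the short round cactus (38 mm across, 41 mm high, upright sides over its middle 16 mm, ribbed, pale spines), 20 mm above the tray's top face. Below it a brown tapered root plug, 40 mm long, 30 mm across at the top, 22 mm at the foot, stands loosely in a tray cell. 56 to 104 g in all, heavier at the bottom.
- cactus_root (a point): Middle of the foot of the round cactus's root plug, 60 mm below cactus_mid.
- cactus: The round cactus and its plug as a whole; origin at the foot of the plug, z up along it.
- tray: Black cell tray, fixed to the bench, 64 (x) x 240 (y) x 44 mm high, with three square cells 36 mm wide and 40 mm deep, 80 mm apart along its y; the round cactus may be in any of the cells. Origin on the bench under its centre.
- tray_top (a point): Centre of the tray's top face, 44 mm above the bench; x and y as the tray's.
- column_a: Slim column cactus (22 mm across, 55 mm high above the tray) with the same root plug in another cell; origin at the foot of the plug, its top 95 mm above that.
- column_b: The second slim column cactus, the same as the first, in the third cell.
- clay_pot: Empty terracotta pot, 60 mm high, 70 mm across the rim, standing on the bench; origin under its foot.
- dibber: Small wooden dibber lying on the bench, 130 mm long, 22 mm thick; origin on the bench under its middle.
There are look-alikes about, which are no part of the job. What is shaped like the column_a but blue is not meant.

How it is judged:
On the way, in this order (a step that is already met when the one before it is completed fails the run):
1. the tongs are gripped by the fingers and lifted off their rest (contact force between the fingers and tongs above 1 N and contact force between tongs and rest below 0.05 N and height (world z) of tongs_grip above 0.05 m), for 0.2 s.
2. both jaws of the tongs are closed on the round cactus (contact force between tongs and cactus above 1 N and value of joint tongs_arm above 0.11 rad and distance between each of jaw_left, jaw_right and cactus_mid below 0.032 m), for 0.2 s.
At the end, for the whole second after the job is handed in: Held still: round cactus's root 50 mm or more above the tray top, leaning under 0.5 rad, between both jaws (pads within 32 mm of its centre); fingers grip the tongs; tongs and cactus touch nothing else; columns moved under 15 mm, leaning under 0.25 rad; pot and dibber moved under 30 mm (z of cactus_root in the frame of tray_top above 0.05 m and angle between cactus_root's own z axis and vertical below 0.5 rad and contact force between tongs and cactus above 1 N and distance between each of jaw_left, jaw_right and cactus_mid below 0.032 m and contact force between the fingers and tongs above 1 N and contact force between tongs and rest below 0.05 N and contact force between each of tongs, cactus and tray below 0.05 N and linear speed of cactus below 0.05 m/s and angle between each of column_a, column_b's own z axis and vertical below 0.25 rad and distance of each of column_a, column_b from where it was at the start of the episode below 0.015 m and distance of each of clay_pot, dibber from where it was at the start of the episode below 0.03 m and contact force between each of cactus, tongs and column_a below 0.05 N and contact force between each of cactus, tongs and column_b below 0.05 N and contact force between each of cactus, tongs and clay_pot below 0.05 N); the arm keeps its last pose, push and grip.
It fails at once if the robot itself touches the round cactus (contact force between any of the fingers, the arm and cactus above 0.3 N).
It fails at once if a column cactus is knocked over or out of its cell (angle between any of column_a, column_b's own z axis and vertical above 0.4 rad).
It also fails if it takes over 45 s, if anything falls off the work surface, if the arm or the gripper's body presses on something with over 40 N, if the wrist force passes 120 N, or if a joint passes its speed limit or range.

### The arm

A 7-joint arm with a two-finger parallel gripper is mounted at the origin on the work surface. World frame = base frame: x ahead of the robot, y to its left, z up, the work surface at z = 0. Lengths are in m, angles in rad, forces in N, time in s.
With the tool pointing down it reaches from about 0.425 to 0.875 m from the base axis. Payload 9.9 kg.
Tool frame: the origin (TCP) lies on the centre line of the jaws, within the pads' length; the fingertips stand 25 mm ahead of it and the grasp point (between the pads) lies 6 mm ahead of it (ctrl.tip_reach is the distance from the TCP to the fingertips, in m); z points along the fingers, x is the direction in which the jaws open and shut, and the axes are right-handed (so a half turn about z gives the same grasp; the last joint's range is limited). The gripper opens to 85 mm and grips with 20 to 120 N. Pads are 22 mm wide; open, the fingers measure 114 mm over their backs; the gripper's body (76 mm by 85 mm) begins 54 mm behind the grasp point. The pads swing forward as they close: fully open they stand 13 mm farther back than shut.
Start: joints at [-1.197, 0.576, 0.025, 1.437, -0.015, 1.129, -0.057], TCP at [0.298, 0.606, 0.256] pointing down, gripper open.
Joint ranges: [-2.76, 2.76], [-0.34, 2.15], [-1.52, 1.57], [0.19, 2.46], [-1.09, 4.23], [0.17, 1.99], [-2.82, 2.82]. Speed limits (rad/s): [2.22, 2.22, 3.01, 3.01, 3.14, 3.14, 3.14].

### API

Orientations are given as a 3x3 rotation matrix whose columns are the frame's x, y, z axes.
In Python, from rig import ctrl gives the robot as it stands.
- The arm moves only by the tool jog_arm, never from a script. Its argument "steps" is a list that holds one entry, the list of rows, each a list of 7 numbers: the closure, from 0 (fully open) to 1 (shut), then the shift along the tool's x, y, z in cm, then the turn, a rotation vector about the tool's x, y, z in degrees. A call has 1 to 20 rows; each row shifts and turns the commanded pose from where the row before left it, along the tool's axes as they then stand; what a row does not reach is not made up. A row lasts 1/8 s, in which the tool goes at most 62.5 mm and 10.7 degrees, less where a joint would pass 70% of its speed; a pose out of reach is approached as far as the arm can. A call is refused whole if a number of a shift passes 6.25 or a number of a turn 10.7, either way. A call with a gripper value outside its range is refused whole. The fingers move at their own pace and stop on an object; the grip force is fixed at half the most. Time passes only in rows, so rows that do not move let the fingers close. It gives the time, the measured TCP pose, the force and the opening at its end, in the units of the state.
- ctrl.get_obs(): the state, without advancing time (a new reading comes with each control period).
- ctrl.read_camera(name): name is "side" or "top" or "wrist"; returns the picture (480x640x3 uint8, red, green, blue); there is no depth.
- ctrl.calibration(name): a dict with "fx", "fy", "cx", "cy" (pixels), "position" and "rotation" of the camera in the world. Camera axes: x right, y down, z forward; pixel columns grow to the right and rows downward; lengths in m; the calibration is good to about 2 mm. A picture is of the moment at which its call begins: read the wrist's pose just before it. calibration takes no time and is no camera call; for the wrist camera it gives the pose at the moment of the call.
- ctrl.sign_off(): hands the job in, once; it reports no verdict.
The state is a dict: "clock": time; "joints": joint angles; "dq": joint speeds; "effort": joint torques, N m; "tool_pos": TCP position; "orientation": TCP orientation; "force": force on the tool from outside, world axes, zero at the start; "torque": the same for the moment, N m; "grip_width": finger opening in m.
Only numpy, scipy, OpenCV 4.12 (cv2) and the standard library are available. Lean on these libraries where they do the work, as an engineer would, in place of code of your own. Each camera call takes 0.05 s, during which the arm holds its last target.

## Working session

There is one attempt and no reset: what is moved stays moved. The work goes in short steps, Python scripts to look and compute and a tool call to move; the robot and the scene stay as the last step left them, time stands still between calls to the robot, and variables do not carry over. Pictures are saved under pics/ and viewed, and the job is handed in when it is done.

Besides the shell and the picture viewer there is one more tool, called after ">>>" in YAML: its name, and indented under it one key for each argument. jog_arm: Moves the arm, as the interface text tells. Its arguments: {"type":"object","properties":{"steps":{"type":"array"}},"required":["steps"]}

```bash
ls; mkdir -p pics; python3 - <<'E'
from rig import ctrl
import cv2
o=ctrl.get_obs();print(o)
for n in("side","top","wrist"):
    c=ctrl.calibration(n);print(n,c)
    cv2.imwrite(f"pics/{n}0.png",cv2.cvtColor(ctrl.read_camera(n),cv2.COLOR_RGB2BGR))
print(ctrl.tip_reach)
E
```

```text
pics
{'clock': 0.0, 'joints': array([-1.19679982,  0.57650384,  0.02484895,  1.43790091, -0.01498364,
        1.12902453, -0.05650338]), 'dq': array([-0.00210432, -0.00085342, -0.00024823, -0.00025448,  0.00135082,
        0.00037881, -0.00080757]), 'effort': array([-1.59045480e-04, -7.65738773e+01,  2.25028016e+00, -2.86004055e+01,
        1.53533136e-02,  1.21960288e-02,  1.26485548e-05]), 'tool_pos': array([0.29814766, 0.6051209 , 0.25546427]), 'orientation': array([[ 4.41941791e-01,  8.97043504e-01, -6.36346702e-04],
       [ 8.97042215e-01, -4.41942237e-01, -1.52450084e-03],
       [-1.64877206e-03,  1.02910776e-04, -9.99998635e-01]]), 'force': array([-0.28162872, -0.04260094, -0.27649525]), 'torque': array([-0.01208307, -0.02559155,  0.00420922]), 'grip_width': 0.08509697213415685}
side {'fx': 454.85154037456266, 'fy': 454.85154037456266, 'cx': 326.4190304777503, 'cy': 237.70888765595132, 'position': array([ 0.41272607, -0.50114351,  0.62905199]), 'rotation': array([[ 0.94858152, -0.2373827 ,  0.20938612],
       [-0.31598947, -0.67141752,  0.67033512],
       [-0.01854045, -0.70203132, -0.71190468]])}
top {'fx': 513.435488694758, 'fy': 513.435488694758, 'cx': 319.6533474812353, 'cy': 240.70728605328853, 'position': array([ 0.50289354, -0.01663208,  1.07450172]), 'rotation': array([[ 0.01752018, -0.99570236,  0.09093869],
       [-0.99962728, -0.01553922,  0.02244603],
       [-0.02093645, -0.09129806, -0.9956035 ]])}
wrist {'fx': 349.69755818590517, 'fy': 349.69755818590517, 'cx': 318.6416857502576, 'cy': 241.09125056122247, 'position': array([0.22367958, 0.64341875, 0.37361065]), 'rotation': array([[ 4.41480049e-01,  8.49707214e-01,  2.88258592e-01],
       [ 8.97270815e-01, -4.17836836e-01, -1.42539342e-01],
       [-6.71649392e-04,  3.21574297e-01, -9.46884111e-01]])}
0.025
```

View pics/top0.png

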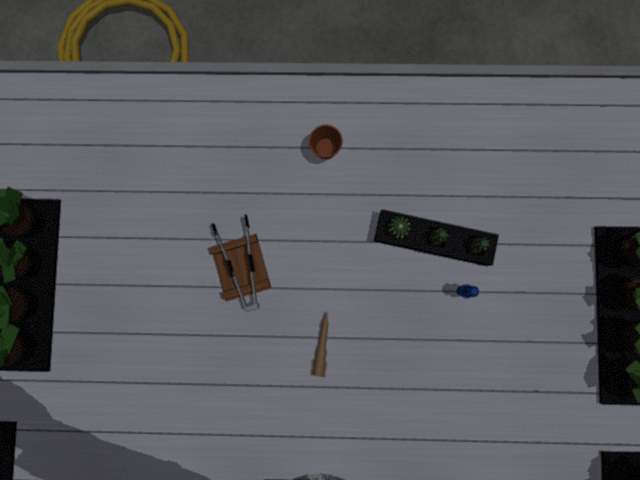

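View pics/side0.png

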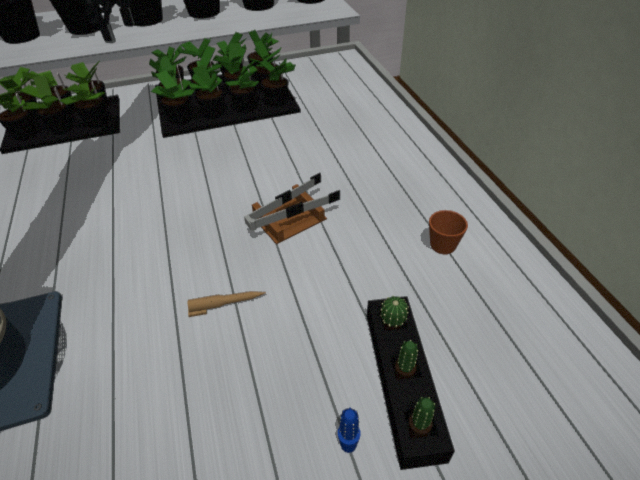

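View pics/wrist0.png

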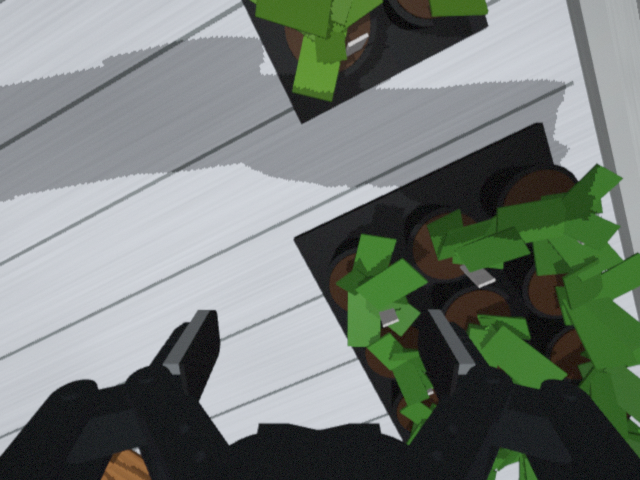

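The top view shows the tongs at about (235,262), with sleeves at (229,268) and (250,262) and jaws at (213,230) and (246,221). The tray has the round cactus at (399,227) and columns at (438,236) and (480,245). The blue look-alike at (467,291), pot at (325,141) and dibber at (320,345) are also visible. Next I'll enlarge and measure.

```bash
cat > h.py <<'E'
import numpy as np,cv2
from rig import ctrl
def ray(c,u,v):
    R=np.array(c["rotation"]);d=R@np.array([(u-c["cx"])/c["fx"],(v-c["cy"])/c["fy"],1]);return np.array(c["position"]),d/np.linalg.norm(d)
def onz(c,u,v,z):
    p,d=ray(c,u,v);return p+d*(z-p[2])/d[2]
def proj(c,P):
    q=np.array(c["rotation"]).T@(np.array(P)-c["position"]);return c["fx"]*q[0]/q[2]+c["cx"],c["fy"]*q[1]/q[2]+c["cy"]
E
python3 - <<'E'
import cv2,numpy as np
t=cv2.imread("pics/top0.png");s=cv2.imread("pics/side0.png")
a=cv2.resize(t[200:320,195:285],None,fx=5,fy=5,interpolation=cv2.INTER_CUBIC)
b=cv2.resize(s[165:245,235:350],None,fx=5,fy=5,interpolation=cv2.INTER_CUBIC)
a=cv2.convertScaleAbs(a,alpha=1.4);
cv2.imwrite("pics/a.png",a);cv2.imwrite("pics/b.png",b)
c=cv2.resize(t[200:275,365:505],None,fx=5,fy=5,interpolation=cv2.INTER_CUBIC)
cv2.imwrite("pics/c.png",cv2.convertScaleAbs(c,alpha=2))
d=cv2.resize(s[285:475,330:460],None,fx=3,fy=3,interpolation=cv2.INTER_CUBIC)
cv2.imwrite("pics/d.png",cv2.convertScaleAbs(d,alpha=1.8))
E
```

```text
(no output)
```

View pics/a.png

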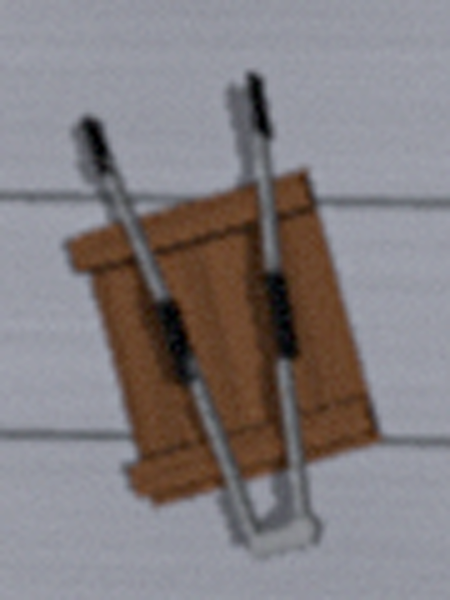

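View pics/b.png

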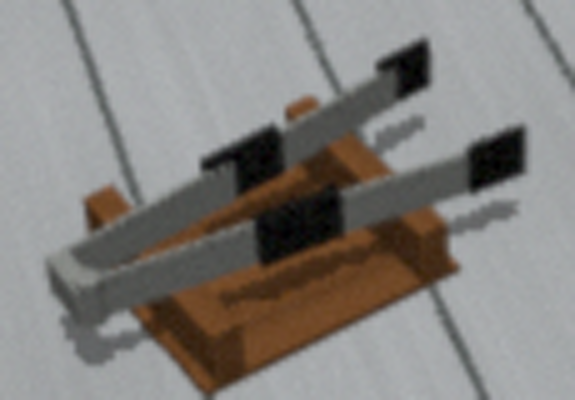

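View pics/c.png

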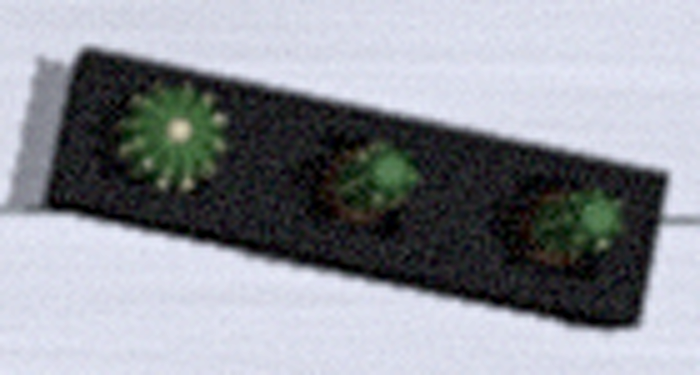

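View pics/d.png

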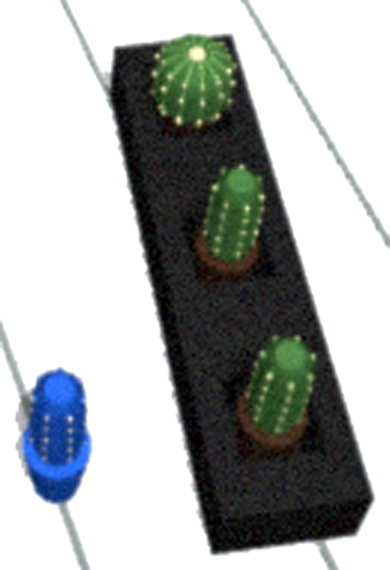

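```bash
python3 - <<'E'
from h import *
t=cv2.imread("pics/top0.png");c=ctrl.calibration("top");sd=ctrl.calibration("side")
g=t.max(axis=2)
m=(g<45).astype(np.uint8);m[:, :195]=0;m[:,285:]=0;m[:200]=0;m[320:]=0
n,l,st,ce=cv2.connectedComponentsWithStats(m)
P=[]
for i in range(1,n):
    if st[i,4]>15:
        p=onz(c,*ce[i],0.050);P.append(p);print(st[i],ce[i].round(1),p.round(4))
# tray mask
m=(g<60).astype(np.uint8);m[:, :365]=0;m[:,505:]=0;m[:200]=0;m[270:]=0
m=cv2.morphologyEx(m,cv2.MORPH_CLOSE,np.ones((15,15)))
k=max(cv2.findContours(m,0,2)[0],key=cv2.contourArea);r=cv2.minAreaRect(k);print(r)
for q in cv2.boxPoints(r): print(q,onz(c,*q,0.044).round(4))
hsv=cv2.cvtColor(t,cv2.COLOR_BGR2HSV)
m=cv2.inRange(hsv,(40,60,25),(80,255,255));m[:, :375]=0;m[:,500:]=0;m[:200]=0;m[270:]=0
n,l,st,ce=cv2.connectedComponentsWithStats(m)
for i in range(1,n):
    if st[i,4]>15: print(st[i],ce[i].round(1),onz(c,*ce[i],0.070).round(4))
s=cv2.imread("pics/side0.png");hsv=cv2.cvtColor(s,cv2.COLOR_BGR2HSV)
m=cv2.inRange(hsv,(40,60,25),(85,255,255));m[:290]=0;m[:,:360]=0
m=cv2.morphologyEx(m,cv2.MORPH_CLOSE,np.ones((5,5)))
n,l,st,ce=cv2.connectedComponentsWithStats(m)
for i in range(1,n):
    if st[i,4]>15: print('side',st[i],ce[i].round(1),onz(sd,*ce[i],0.064).round(4))
m=(s.max(axis=2)<45).astype(np.uint8);m[:165]=0;m[245:]=0;m[:,:235]=0;m[:,350:]=0
n,l,st,ce=cv2.connectedComponentsWithStats(m)
for i in range(1,n):
    if st[i,4]>15: print('side',st[i],ce[i].round(1),onz(sd,*ce[i],0.045).round(4))
E
```

```text
[245 215   4  13  28] [246.4 221.1] [0.6338 0.155  0.05  ]
[211 224   6  11  32] [213.9 228.6] [0.6177 0.2203 0.05  ]
[245 252  10  21 119] [249.9 262.2] [0.551  0.1454 0.05  ]
[223 257  11  21 114] [228.6 267.3] [0.5401 0.1878 0.05  ]
((434.9399108886719, 237.6272735595703), (123.60652160644531, 33.469154357910156), 12.13132095336914)
[371. 241.] [ 0.598  -0.0967  0.044 ]
[378.03363 208.27826] [ 0.6647 -0.1103  0.044 ]
[498.87982 234.25455] [ 0.6156 -0.3523  0.044 ]
[491.8462 266.9763] [ 0.5498 -0.3375  0.044 ]
[389 217  21  20 261] [399.3 226.4] [ 0.6253 -0.15    0.07  ]
[433 228  16  14 116] [441.5 234.6] [ 0.6104 -0.2322  0.07  ]
[472 237  18  13 106] [482.2 243.2] [ 0.5948 -0.3112  0.07  ]
side [377 297  32  29 646] [394.2 311. ] [ 0.626  -0.1495  0.064 ]
side [398 340  21  32 495] [407.7 355.3] [ 0.6128 -0.2236  0.064 ]
side [413 397  23  33 566] [423.5 412.2] [ 0.5967 -0.3031  0.064 ]
side [311 174   9  10  52] [316.2 178.4] [0.6191 0.2194 0.045 ]
side [276 191  16  13 100] [285.2 196.7] [0.5434 0.1847 0.045 ]
side [329 191  10  12  82] [333.5 196.6] [0.6338 0.1525 0.045 ]
side [286 202  18  16 178] [294.3 209.4] [0.5503 0.142  0.045 ]
```

```bash
python3 - <<'E'
from h import *
c=ctrl.calibration("top")
f=lambda x,y,z:onz(c,195+(x-2)/5,200+(y-2)/5,z)
L,R,JL,JR,H=f(175,340,.054),f(282,315,.054),f(97,147,.054),f(258,105,.054),f(285,535,.054)
G=(L+R)/2;J=(JL+JR)/2
print(L,R,JL,JR,H,"\nG",G,"J",J,np.linalg.norm(G-J),np.linalg.norm(L-R),np.linalg.norm(JL-JR),np.linalg.norm(G-H))
a=lambda d:np.degrees(np.arctan2(d[1],d[0]))
print(a(J-H),a(G-H),a(J-G),a(L-R)-90,a(JL-JR)-90)
E
```

```text
[0.53945878 0.18502917 0.054     ] [0.55013512 0.14252786 0.054     ] [0.61641126 0.21909618 0.054     ] [0.63437412 0.15471543 0.054     ] [0.46310251 0.13874481 0.054     ] 
G [0.54479695 0.16377851 0.054     ] J [0.62539269 0.18690581 0.054     ] 0.0838483462924077 0.04382175215308834 0.06683969699358037 0.0854439429974805
16.528705895167146 17.036685087069177 16.011059824805326 14.100952905699543 15.589617553626468
```

>>> jog_arm:
  steps:
    - [[0, 0, 0, 0, 0, 0, -10], [0, 0, 0, 0, 0, 0, -10], [0, 0, 0, 0, 0, 0, -10], [0, 0, 0, 0, 0, 0, -10]]

```text
clock: 0.65
tool_pos: [0.2983, 0.6053, 0.2559]
orientation: [[-0.244, 0.97, -0.0], [0.97, 0.244, -0.001], [-0.001, -0.0, -1.0]]
force: [0.3, 0.3, 0.0]
grip_width: 0.0853
```

>>> jog_arm:
  steps:
    - [[0, 0, 0, 0, 0, 0, -2], [0, -4.93, 1.15, 0, 0, 0, 0], [0, -4.93, 1.15, 0, 0, 0, 0], [0, -4.93, 1.15, 0, 0, 0, 0], [0, -4.93, 1.15, 0, 0, 0, 0], [0, -4.93, 1.15, 0, 0, 0, 0], [0, -4.93, 1.15, 0, 0, 0, 0], [0, -4.93, 1.15, 0, 0, 0, 0], [0, -4.93, 1.15, 0, 0, 0, 0], [0, -4.93, 1.15, 0, 0, 0, 0], [0, -4.93, 1.15, 0, 0, 0, 0], [0, 0, 0, 3, 0, 0, 0], [0, 0, 0, 3, 0, 0, 0], [0, 0, 0, 0, 0, 0, 0]]

```text
clock: 2.4
tool_pos: [0.5418, 0.1618, 0.1946]
orientation: [[-0.269, 0.963, -0.004], [0.963, 0.269, -0.001], [-0.0, -0.004, -1.0]]
force: [0.3, -0.6, -0.0]
grip_width: 0.0854
```

```bash
cat >> h.py <<'E'
def snap(n,f):
    c=ctrl.calibration(n);im=cv2.cvtColor(ctrl.read_camera(n),cv2.COLOR_RGB2BGR);cv2.imwrite(f"pics/{f}.png",im);return c,im
E
python3 - <<'E'
from h import *
import pickle
o=ctrl.get_obs();print(o["tool_pos"],o["clock"])
c,im=snap("wrist","w1");pickle.dump(c,open("w1.pkl","wb"))
for n,P in dict(G=(.5448,.1637,.054),JL=(.6164,.2191,.054),JR=(.6344,.1547,.054),H=(.463,.1387,.054)).items(): print(n,proj(c,P))
E
```

```text
[0.54177839 0.1617654  0.1945633 ] 2.4
G (np.float64(317.86061703671686), np.float64(239.52873649159585))
JL (np.float64(357.6561261547264), np.float64(332.51143710960264))
JR (np.float64(279.57683470423035), np.float64(332.50653398520257))
H (np.float64(314.92453503289994), np.float64(123.92176680659013))
```

View pics/w1.png

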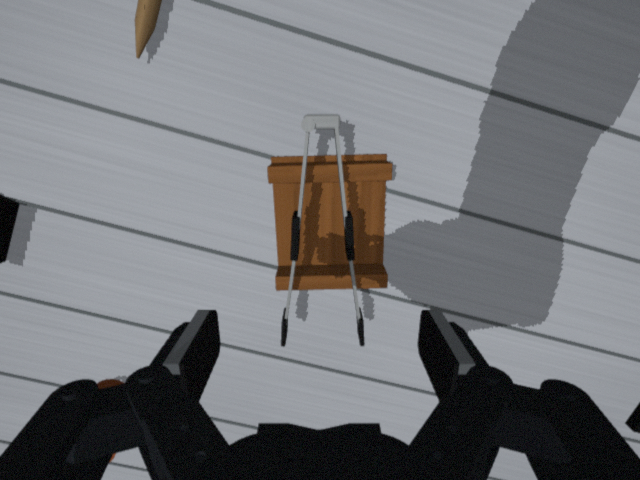

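The wrist view shows the tongs centred at column 322. The sleeves are at (295,236) and (349,236), the jaws at (284,327) and (361,327), and the hinge at (321,122). I'll work out the correction from those.

```bash
python3 - <<'E'
from h import *
import pickle
c=pickle.load(open("w1.pkl","rb"));im=cv2.imread("pics/w1.png")
m=(im.max(axis=2)<50).astype(np.uint8);m[:200]=0;m[350:]=0;m[:,:270]=0;m[:,375:]=0
n,l,st,ce=cv2.connectedComponentsWithStats(m);P=[]
for i in range(1,n):
    if st[i,4]>40: p=onz(c,*ce[i],.045);P.append(p);print(st[i],ce[i].round(1),p.round(4))
H=onz(c,321.5,122,.054);S=sum(P[:2])/2;J=sum(P[2:4])/2
a=lambda d:np.degrees(np.arctan2(d[1],d[0]))
print(S,J,H,a(J-S),a(J-H),a(S-H),np.linalg.norm(J-S),np.linalg.norm(P[0]-P[1]))
o=ctrl.get_obs();R=o["orientation"];print(a(R[:,1]),R.T@(S-o["tool_pos"]),o["joints"])
E
```

```text
[291 211   9  49 345] [295.  236.6] [0.5502 0.1461 0.045 ]
[345 211  10  50 383] [349.1 237.4] [0.5391 0.1883 0.045 ]
[282 317   5  29 106] [283.8 331. ] [0.6379 0.1584 0.045 ]
[358 316   6  29 112] [360.6 330.6] [0.6192 0.2237 0.045 ]
[0.54467849 0.16716606 0.045     ] [0.62852395 0.1910551  0.045     ] [0.46052471 0.14279859 0.054     ] 15.903183474400556 16.026311312889458 16.148837046810563 0.08718226203784005 0.043647915887032714
15.663866503343051 [0.00422672 0.00356447 0.1510567 ] [-0.30064968  0.47698017 -0.10780849  1.80594951  0.06490674  0.86379201
  1.40539942]
```

>>> jog_arm:
  steps:
    - [[0, 0.3, 0.35, 2, 0, 0, -0.3], [0, 0, 0, 3, 0, 0, 0], [0, 0, 0, 3, 0, 0, 0], [0, 0, 0, 3, 0, 0, 0], [0, 0, 0, 2, 0, 0, 0], [0, 0, 0, 1.6, 0, 0, 0], [0, 0, 0, 0, 0, 0, 0]]

```text
clock: 3.32
tool_pos: [0.5456, 0.1663, 0.0502]
orientation: [[-0.277, 0.961, -0.0], [0.961, 0.277, -0.0], [-0.0, -0.001, -1.0]]
force: [-0.3, -0.1, 0.5]
grip_width: 0.0855
```

```bash
python3 - <<'E'
from h import *
o=ctrl.get_obs();print(o["tool_pos"],o["clock"],o["force"],o["grip_width"])
c,im=snap("wrist","w2");c,im=snap("side","s2")
cv2.imwrite("pics/s2c.png",cv2.resize(im[100:260,200:400],None,fx=4,fy=4))
E
```

```text
[0.54558367 0.16628405 0.0501785 ] 3.325 [-0.25856205 -0.09374401  0.48761828] 0.08553005151385225
```

View pics/w2.png

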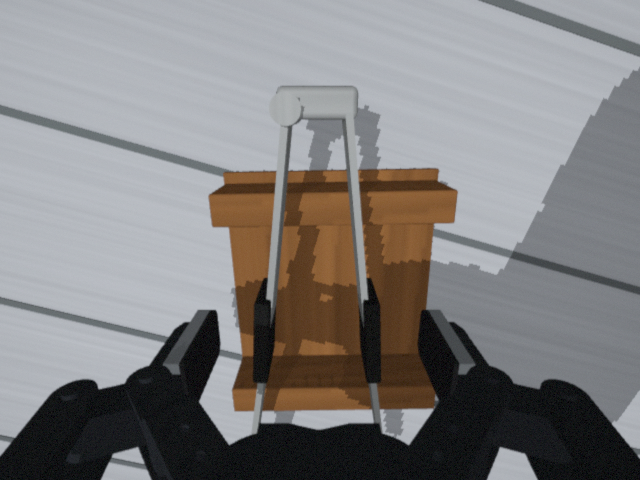

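View pics/s2c.png

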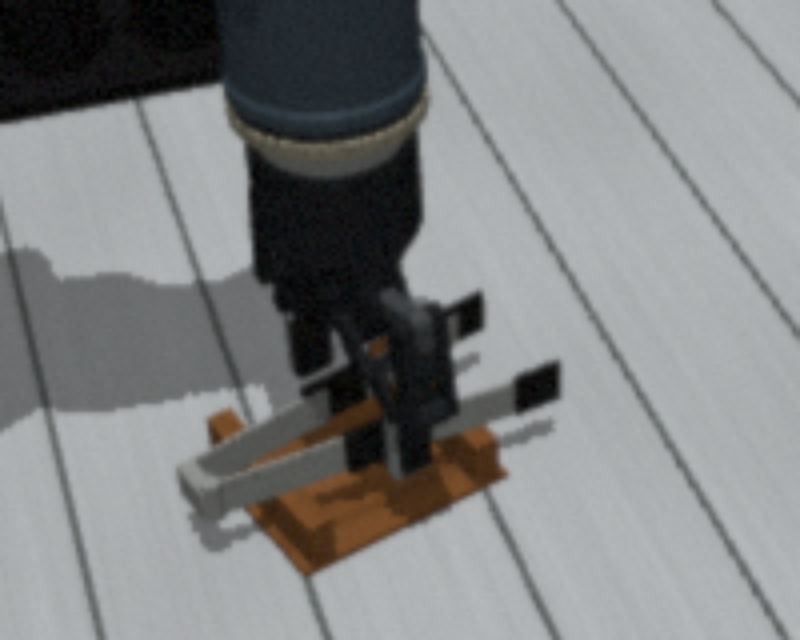

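```bash
python3 - <<'E'
from h import *
c=ctrl.calibration("wrist");s=ctrl.calibration("side");o=ctrl.get_obs();R=o["orientation"];p=o["tool_pos"]
for x in(-.0425,.0425):
  for y in (-.011,.011):
    for z in (.012,):
      P=p+R@[x,y,z];print(x,y,z,np.round(proj(c,P)),np.round((np.array(proj(s,P))-[200,100])*4))
for u,v in((262,330),(371,330)):
  P=onz(c,u,v,.05);print(R.T@(P-p))
for u,v in((266,281),(261,380),(371,281),(372,380)):
  P=onz(c,u,v,.054 if v<300 else .030);print(u,v,R.T@(P-p))
for q in((.5447,.1655,.042),):print(R.T@(np.array(q)-p))
E
python3 -c "
import cv2
im=cv2.imread('pics/w2.png')[260:400,170:470];cv2.imwrite('pics/w2c.png',cv2.convertScaleAbs(cv2.resize(im,None,fx=2.6,fy=2.6),alpha=2))"
```

```text
-0.0425 -0.011 0.012 [213. 303.] [383. 474.]
-0.0425 0.011 0.012 [218. 348.] [422. 456.]
0.0425 -0.011 0.012 [416. 303.] [294. 380.]
0.0425 0.011 0.012 [412. 348.] [332. 364.]
[-0.02077491 -0.00508689  0.00113225]
[ 0.02219934 -0.00507414  0.00113037]
266 281 [-0.01751932 -0.02821845 -0.00289332]
261 380 [-0.02643767  0.03608459  0.02117778]
371 281 [ 0.0204955  -0.02821534 -0.002895  ]
372 380 [0.02756071 0.03611377 0.02117542]
[-0.00044823 -0.00159415  0.0091352 ]
```

View pics/w2c.png

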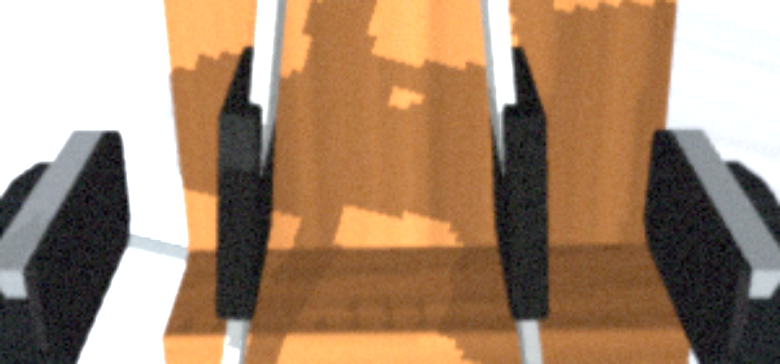

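```bash
python3 - <<'E'
from h import *
c=ctrl.calibration("wrist");o=ctrl.get_obs();R=o["orientation"];p=o["tool_pos"]
for u,v in((240,108),(238,318),(525,108),(529,318)):
  P=onz(c,170+u/2.6,260+v/2.6,.054);print(u,v,R.T@(P-p))
E
```

```text
240 108 [-0.01928624 -0.01986929 -0.00288406]
238 318 [-0.02148473  0.01673404 -0.00284373]
525 108 [ 0.02124548 -0.01986243 -0.00288585]
529 318 [ 0.02368905  0.01675899 -0.0028457 ]
```

The sleeve centre measures +1.0 mm and -1.6 mm from the TCP, and its length of 36.6 mm matches the given 36 mm. I'll nudge the TCP and close part-way.

>>> jog_arm:
  steps:
    - [[0, 0.1, -0.15, 0.2, 0, 0, 0], [0.42, 0, 0, 0, 0, 0, 0], [0.42, 0, 0, 0, 0, 0, 0], [0.42, 0, 0, 0, 0, 0, 0], [0.42, 0, 0, 0, 0, 0, 0]]

```text
clock: 4.05
tool_pos: [0.544, 0.1667, 0.0487]
orientation: [[-0.277, 0.961, 0.001], [0.961, 0.277, 0.0], [-0.0, 0.001, -1.0]]
force: [-2.1, -0.1, 7.4]
grip_width: 0.0496
```

>>> jog_arm:
  steps:
    - [[0.46, 0, 0, 0, 0, 0, 0], [0.48, 0, 0, 0, 0, 0, 0], [0.48, 0, 0, 0, 0, 0, 0], [0.48, 0, 0, 0, 0, 0, 0]]

```text
clock: 4.55
tool_pos: [0.5444, 0.1672, 0.0491]
orientation: [[-0.277, 0.961, 0.001], [0.961, 0.277, 0.001], [0.0, 0.002, -1.0]]
force: [-1.3, 0.5, 9.7]
grip_width: 0.0444
```

```bash
python3 - <<'E'
from h import *
o=ctrl.get_obs();print(o["tool_pos"],o["clock"],o["force"],o["torque"],o["grip_width"])
c,im=snap("wrist","w3");c,im=snap("side","s3")
cv2.imwrite("pics/s3c.png",cv2.resize(im[150:260,220:370],None,fx=5,fy=5))
E
```

```text
[0.54435939 0.16715435 0.04914756] 4.55 [-1.25299721  0.544617    9.65830079] [ 0.06205387  0.22863777 -0.0857204 ] 0.04439114645519078
```

View pics/w3.png

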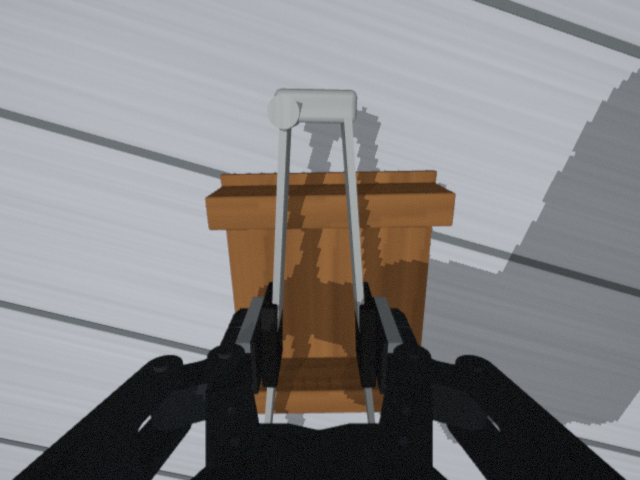

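View pics/s3c.png

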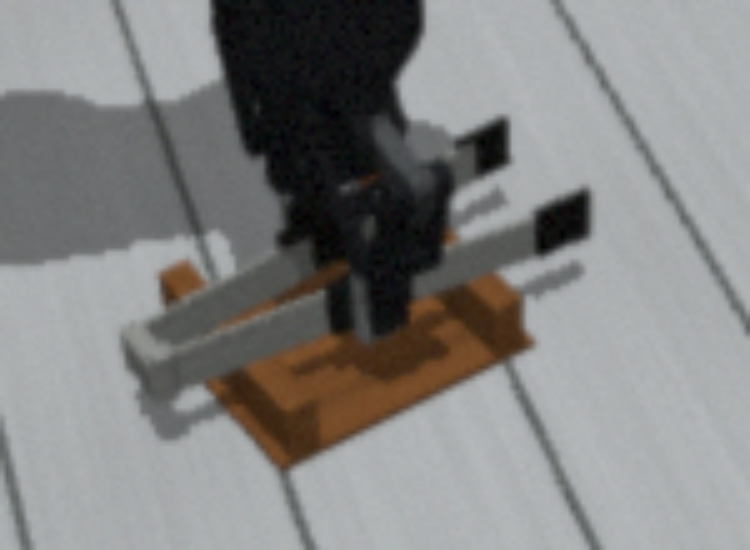

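>>> jog_arm:
  steps:
    - [[0.48, 0, 0, -0.5, 0, 0, 0], [0.48, 0, 0, -0.5, 0, 0, 0], [0.48, 0, 0, -1, 0, 0, 0], [0.48, 0, 0, -1, 0, 0, 0], [0.48, 0, 0, -1.5, 0, 0, 0], [0.48, 0, 0, -1.5, 0, 0, 0], [0.48, 0, 0, -2, 0, 0, 0], [0.48, 0, 0, -2, 0, 0, 0], [0.48, 0, 0, 0, 0, 0, 0], [0.48, 0, 0, 0, 0, 0, 0]]

```text
clock: 5.9
tool_pos: [0.5436, 0.1665, 0.1481]
orientation: [[-0.277, 0.961, -0.0], [0.961, 0.277, -0.0], [-0.0, -0.0, -1.0]]
force: [0.1, -0.5, -1.5]
grip_width: 0.0443
```

```bash
python3 - <<'E'
from h import *
o=ctrl.get_obs();print(o["tool_pos"],o["clock"],o["force"],o["torque"],o["grip_width"])
c,im=snap("wrist","w4");c,im=snap("side","s4")
cv2.imwrite("pics/s4c.png",cv2.resize(im[100:260,200:370],None,fx=3.5,fy=3.5))
E
```

```text
[0.54356872 0.16654658 0.14807611] 5.9 [ 0.14606611 -0.52899797 -1.53661694] [-0.04707879  0.02232706  0.01214184] 0.04427099505832197
```

View pics/w4.png

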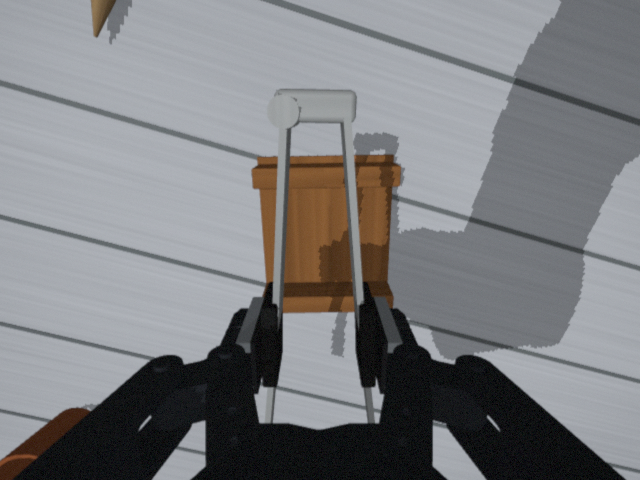

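View pics/s4c.png

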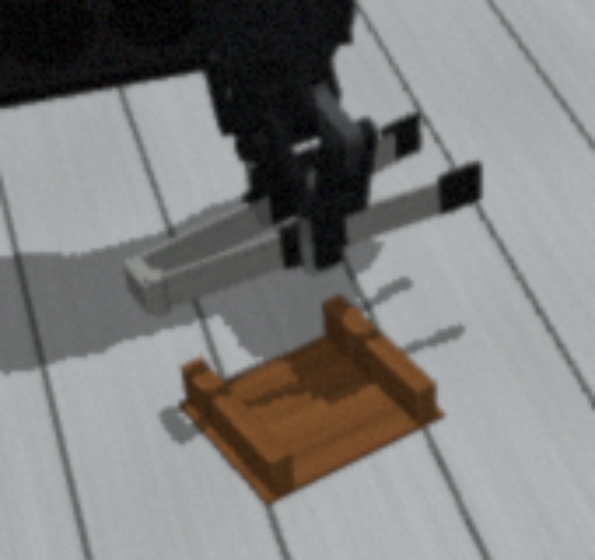

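>>> jog_arm:
  steps:
    - [[0.48, 0, 0, 0, 0, 0, 5], [0.48, 0, 0, 0, 0, 0, 6], [0.48, 0, 0, 0, 0, 0, 6], [0.48, 0, 0, 0, 0, 0, 6], [0.48, 0, 0, 0, 0, 0, 4], [0.48, -1.5, 0.28, 0, 0, 0, 0], [0.48, -3, 0.56, 0, 0, 0, 0], [0.48, -3.5, 0.66, 0, 0, 0, 0], [0.48, -3.5, 0.66, 0, 0, 0, 0], [0.48, -3.5, 0.66, 0, 0, 0, 0], [0.48, -3.5, 0.66, 0, 0, 0, 0], [0.48, -3.5, 0.66, 0, 0, 0, 0], [0.48, -3.5, 0.66, 0, 0, 0, 0], [0.48, -2.5, 0.5, 0, 0, 0, 0], [0.48, -1.5, 0.29, 0, 0, 0, 0], [0.48, 0, 0, 0, 0, 0, 0], [0.48, 0, 0, 0, 0, 0, 0]]

```text
clock: 8.12
tool_pos: [0.5428, -0.1324, 0.1482]
orientation: [[0.188, 0.982, -0.0], [0.982, -0.188, 0.001], [0.001, -0.0, -1.0]]
force: [-0.0, 0.2, -0.7]
grip_width: 0.0447
```

```bash
python3 - <<'E'
from h import *
o=ctrl.get_obs();print(o["tool_pos"],o["clock"],o["force"],o["torque"],o["grip_width"])
c,im=snap("wrist","w5");c,im=snap("top","t5");
cv2.imwrite("pics/t5c.png",cv2.convertScaleAbs(cv2.resize(im[180:300,330:510],None,fx=4.4,fy=4.4,interpolation=2),alpha=1.8))
c,im=snap("side","s5")
cv2.imwrite("pics/s5c.png",cv2.convertScaleAbs(cv2.resize(im[200:440,260:480],None,fx=2.5,fy=2.5,interpolation=2),alpha=1.6))
E
```

```text
[ 0.54275521 -0.13237646  0.1481771 ] 8.125 [-0.00937834  0.17686316 -0.74701062] [-0.01175402  0.00085333 -0.02429026] 0.0447322796515325
```

View pics/w5.png

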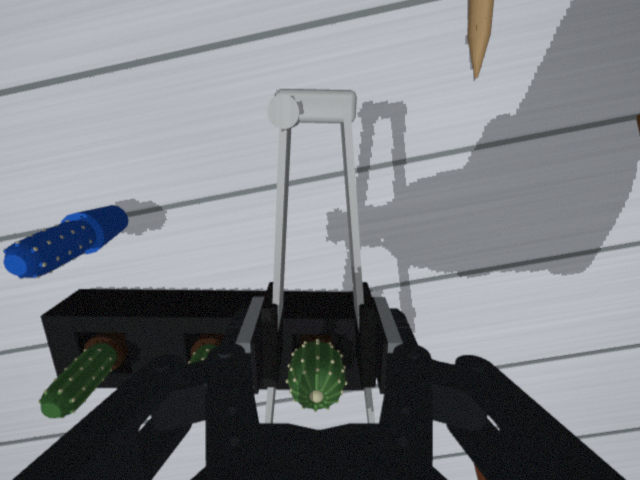

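View pics/t5c.png

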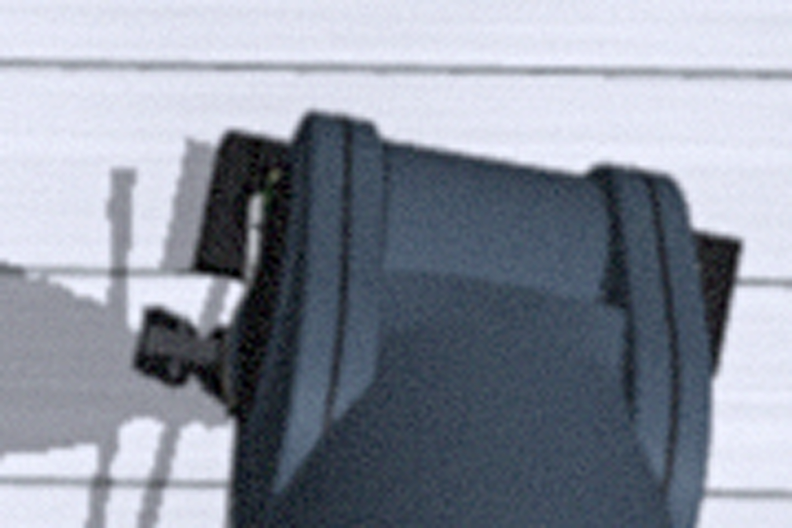

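View pics/s5c.png

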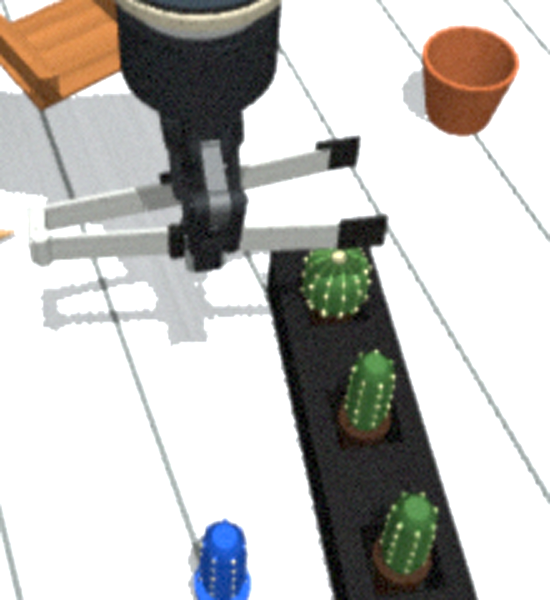

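```bash
python3 - <<'E'
from h import *
c=ctrl.calibration("wrist");s=ctrl.calibration("side");o=ctrl.get_obs();R=o["orientation"];p=o["tool_pos"]
T=lambda P:(R.T@(P-p)*1000).round(1)
C=onz(c,317,397,.085);print("cactus tip",C,T(C))
C=np.array([.6256,-.1498,.064]);print("cactus",T(C))
H=onz(c,316,106,.141+.012);print("hinge",T(H))
for u,v in((338,153),(361,232)):
  P=onz(s,260+u/2.5,200+v/2.5,.141);print("jaw",P,T(P))
im=cv2.imread("pics/s5.png");m=(im.max(axis=2)<45).astype(np.uint8);m[:,:385]=0;m[:, 420:]=0;m[:250]=0;m[300:]=0
n,l,st,ce=cv2.connectedComponentsWithStats(m)
for i in range(1,n):
  if st[i,4]>30:print(st[i],ce[i],T(onz(s,*ce[i],.141)))
E
```

```text
cactus tip [ 0.62607457 -0.14759285  0.085     ] [ 0.6 84.5 63.3]
cactus [-1.7 84.5 84.3]
hinge [  0.7 -88.   -4.7]
jaw [ 0.63406065 -0.11908275  0.141     ] [30.1 87.   7.3]
jaw [ 0.62210871 -0.17490244  0.141     ] [-27.   85.8   7.3]
[387 256  16  11 118] [396.18644068 260.5       ] [31.2 88.7  7.3]
[395 287  19  13 196] [404.1377551  292.88265306] [-27.   85.4   7.3]
```

>>> jog_arm:
  steps:
    - [[0.48, -0.2, -0.1, 1, 0, 0, 0], [0.48, 0, 0, 1.3, 0, 0, 0], [0.48, 0, 0, 1.2, 0, 0, 0], [0.48, 0, 0, 0, 0, 0, 0], [0.48, 0, 0, 0, 0, 0, 0]]

```text
clock: 8.9
tool_pos: [0.5415, -0.1354, 0.1132]
orientation: [[0.19, 0.982, -0.0], [0.982, -0.19, -0.0], [-0.0, -0.0, -1.0]]
force: [0.6, 0.2, -0.3]
grip_width: 0.0441
```

```bash
python3 - <<'E'
from h import *
o=ctrl.get_obs();print(o["tool_pos"],o["clock"],o["force"],o["torque"],o["grip_width"])
c,im=snap("side","s6")
cv2.imwrite("pics/s6c.png",cv2.convertScaleAbs(cv2.resize(im[240:360,310:450],None,fx=5,fy=5,interpolation=2),alpha=1.6))
E
```

```text
[ 0.54146552 -0.13535513  0.11321345] 8.9 [ 0.62847175  0.20152431 -0.2544892 ] [-0.00549746  0.03008831 -0.0286481 ] 0.04413288832689977
```

View pics/s6c.png

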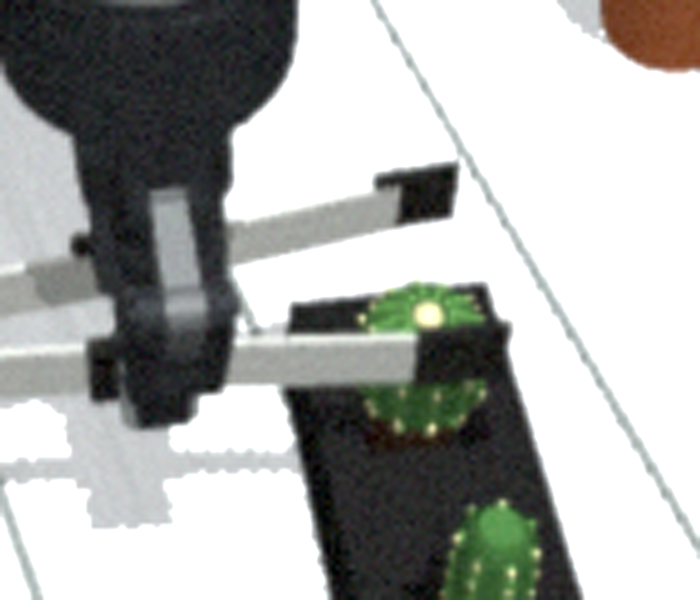

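>>> jog_arm:
  steps:
    - [[0.48, 0.1, 0, 0.8, 0, 0, 0], [0.48, 0, 0, 0.9, 0, 0, 0], [0.48, 0, 0, 0.9, 0, 0, 0], [0.48, 0, 0, 0.8, 0, 0, 0], [0.48, 0, 0, 0.8, 0, 0, 0], [0.48, 0, 0, 0, 0, 0, 0], [0.48, 0, 0, 0, 0, 0, 0]]

```text
clock: 9.82
tool_pos: [0.5417, -0.1344, 0.0714]
orientation: [[0.19, 0.982, 0.0], [0.982, -0.19, -0.0], [-0.0, 0.0, -1.0]]
force: [-0.7, -0.7, -1.5]
grip_width: 0.0443
```

```bash
python3 - <<'E'
from h import *
o=ctrl.get_obs();print(o["tool_pos"],o["clock"],o["force"],o["torque"],o["grip_width"])
c,im=snap("wrist","w7");c,im=snap("side","s7")
cv2.imwrite("pics/s7c.png",cv2.convertScaleAbs(cv2.resize(im[240:360,310:450],None,fx=5,fy=5,interpolation=2),alpha=1.6))
E
```

```text
[ 0.54169693 -0.13437982  0.07139109] 9.825 [-0.71849231 -0.70605219 -1.52625554] [ 0.03076714  0.04100656 -0.00451118] 0.044299553650947475
```

View pics/s7c.png

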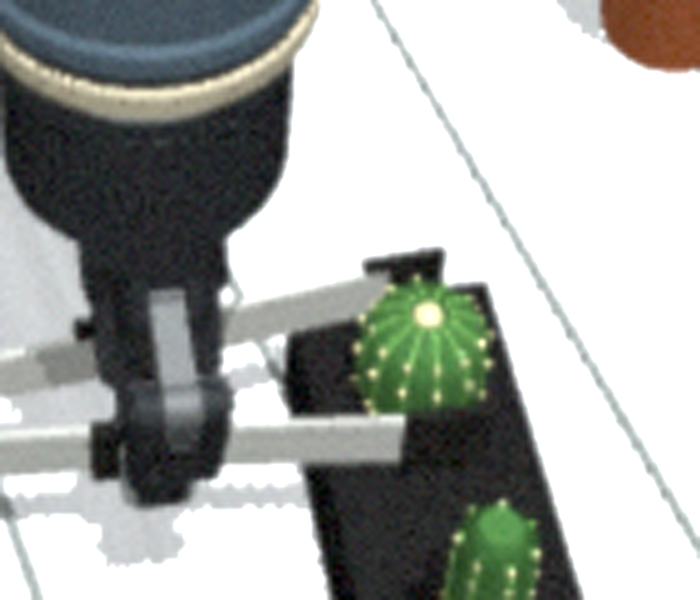

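View pics/w7.png

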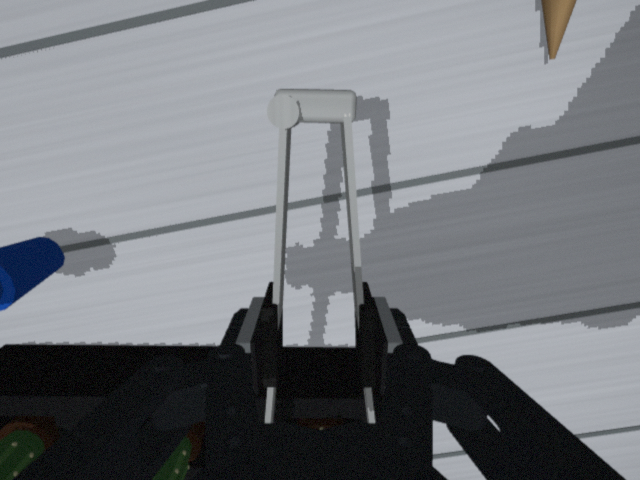

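The pads straddle the cactus symmetrically: their centres at (404,265) and (447,435) have their midpoint on the cactus at (425,345). Closing gently now.

>>> jog_arm:
  steps:
    - [[0.5, 0, 0, 0, 0, 0, 0], [0.53, 0, 0, 0, 0, 0, 0], [0.56, 0, 0, 0, 0, 0, 0], [0.6, 0, 0, 0, 0, 0, 0], [0.64, 0, 0, 0, 0, 0, 0], [0.68, 0, 0, 0, 0, 0, 0], [0.68, 0, 0, 0, 0, 0, 0], [0.68, 0, 0, 0, 0, 0, 0]]

```text
clock: 10.92
tool_pos: [0.5417, -0.1343, 0.0713]
orientation: [[0.19, 0.982, 0.0], [0.982, -0.19, 0.0], [0.0, 0.0, -1.0]]
force: [0.3, 0.9, 0.6]
grip_width: 0.0354
```

```bash
python3 - <<'E'
from h import *
o=ctrl.get_obs();print(o["tool_pos"],o["clock"],o["force"],o["torque"],o["grip_width"])
c,im=snap("wrist","w8");c,im=snap("side","s8")
cv2.imwrite("pics/s8c.png",cv2.convertScaleAbs(cv2.resize(im[240:360,310:450],None,fx=5,fy=5,interpolation=2),alpha=1.6))
E
```

```text
[ 0.54168226 -0.13430864  0.07134501] 10.925 [0.28448422 0.8770994  0.59318791] [ 0.133657   -0.11689901  0.08750324] 0.035448363647590006
```

View pics/s8c.png

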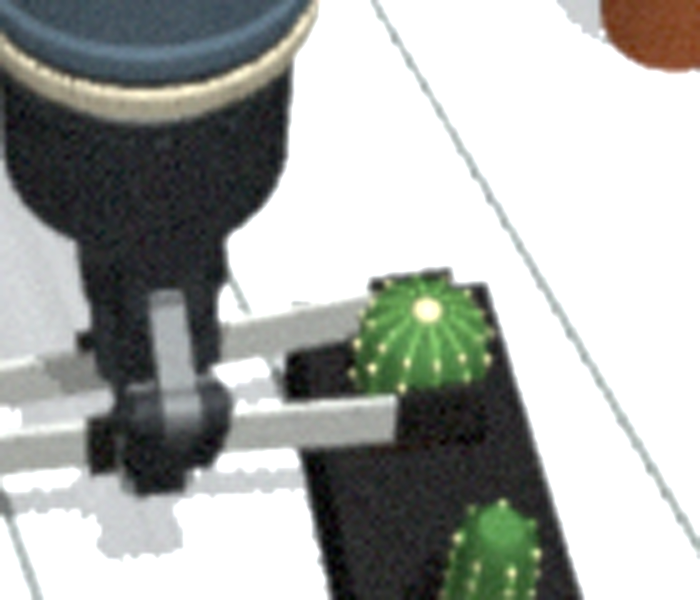

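View pics/w8.png

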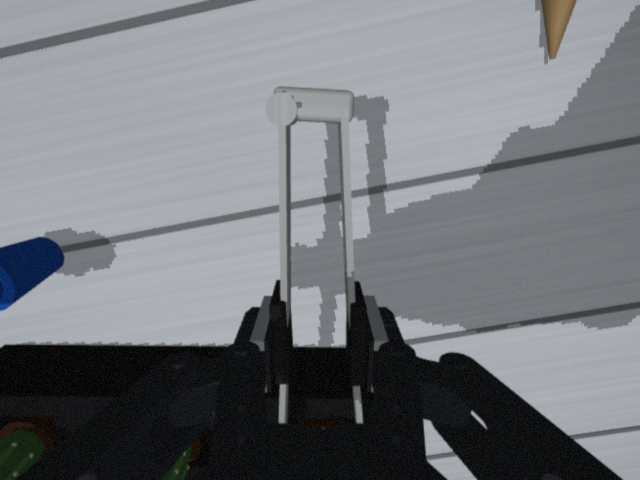

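>>> jog_arm:
  steps:
    - [[0.7, 0, 0, 0, 0, 0, 0], [0.7, 0, 0, 0, 0, 0, 0], [0.7, 0, 0, -0.3, 0, 0, 0], [0.7, 0, 0, -0.5, 0, 0, 0], [0.7, 0, 0, -0.6, 0, 0, 0], [0.7, 0, 0, -0.6, 0, 0, 0], [0.7, 0, 0, 0, 0, 0, 0]]

```text
clock: 11.9
tool_pos: [0.5419, -0.1345, 0.0919]
orientation: [[0.19, 0.982, 0.001], [0.982, -0.19, -0.0], [-0.0, 0.001, -1.0]]
force: [0.2, 0.4, -2.1]
grip_width: 0.0352
```

```bash
python3 - <<'E'
from h import *
o=ctrl.get_obs();print(o["tool_pos"],o["clock"],o["force"],o["torque"],o["grip_width"])
c,im=snap("side","s9")
cv2.imwrite("pics/s9c.png",cv2.convertScaleAbs(cv2.resize(im[240:360,310:450],None,fx=5,fy=5,interpolation=2),alpha=1.6))
E
```

```text
[ 0.54192687 -0.13445249  0.09193853] 11.9 [ 0.21928117  0.3504979  -2.11949131] [0.01988424 0.06823375 0.02133725] 0.035244099428908764
```

View pics/s9c.png

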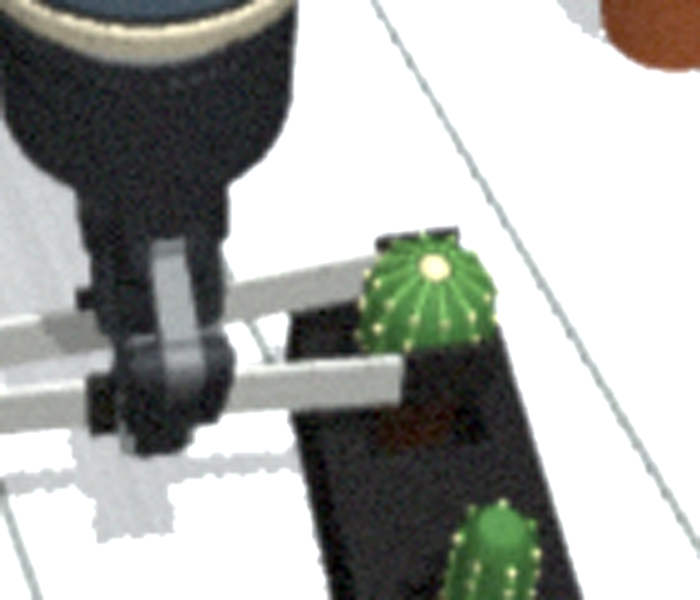

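The cactus rises with the jaws: its crown has gone from crop row 310 to 266, and brown plug now shows beneath the pad. I'll keep lifting.

>>> jog_arm:
  steps:
    - [[0.7, 0, 0, -0.5, 0, 0, 0], [0.7, 0, 0, -0.8, 0, 0, 0], [0.7, 0, 0, -0.9, 0, 0, 0], [0.7, 0, 0, -1, 0, 0, 0], [0.7, 0, 0, -1, 0, 0, 0], [0.7, 0, 0, -1.2, 0, 0, 0], [0.7, 0, 0, -1.2, 0, 0, 0], [0.7, 0, 0, -1.2, 0, 0, 0], [0.7, 0, 0, -1.2, 0, 0, 0], [0.7, 0, 0, -0.7, 0, 0, 0], [0.7, 0, 0, -0.4, 0, 0, 0], [0.7, 0, 0, 0, 0, 0, 0], [0.7, 0, 0, 0, 0, 0, 0], [0.7, 0, 0, 0, 0, 0, 0]]

```text
clock: 13.7
tool_pos: [0.5414, -0.1343, 0.1919]
orientation: [[0.19, 0.982, -0.001], [0.982, -0.19, 0.0], [-0.0, -0.001, -1.0]]
force: [-0.8, 0.2, -2.1]
grip_width: 0.0357
```

```bash
python3 - <<'E'
from h import *
o=ctrl.get_obs();print(o["tool_pos"],o["clock"],o["force"],o["torque"],o["grip_width"],abs(o["dq"]).max())
c,im=snap("top","t10");c,im=snap("side","s10")
cv2.imwrite("pics/s10c.png",cv2.convertScaleAbs(cv2.resize(im[190:460,270:480],None,fx=2.2,fy=2.2,interpolation=2),alpha=1.6))
# approx expected foot height: grip z - 60mm if gripped at mid
s=ctrl.calibration("side")
print("root expected px",[(u-270)*2.2 if i==0 else (u-190)*2.2 for i,u in enumerate(proj(s,[.626,-.15,o["tool_pos"][2]-.067]))],o["tool_pos"][2]-.067-.044)
E
```

```text
[ 0.54143373 -0.13430191  0.19192545] 13.7 [-0.76996875  0.19483265 -2.12699618] [-0.03438064  0.10836723  0.05933964] 0.03571180988874527 0.0025093171121638434
root expected px [np.float64(281.83010835623685), np.float64(210.70916009510515)] 0.0809254486151794
```

View pics/s10c.png

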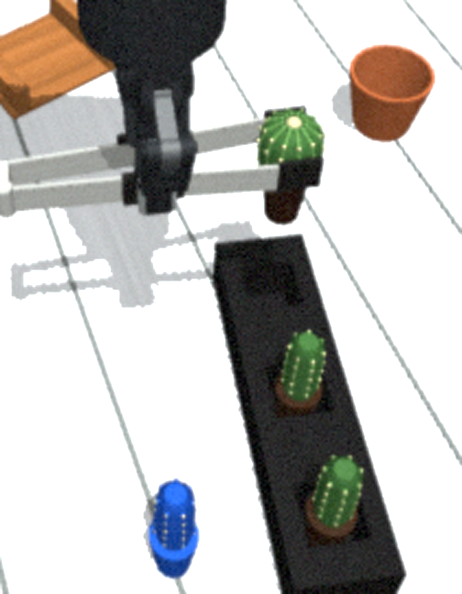

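View pics/t10.png

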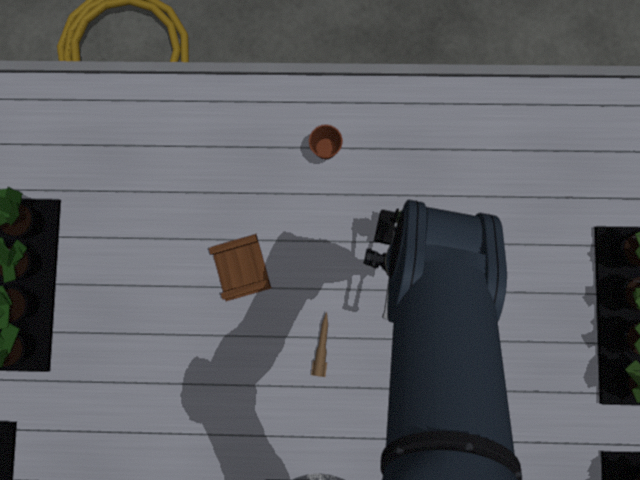

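The cactus hangs upright in the jaws at crop (290,165). Its plug foot is at about (282,216), against an expected (282,211) for 81 mm. Both columns stand in their cells, and the pot and dibber are where they were. Handing in.

```bash
python3 -c "
from rig import ctrl
print(ctrl.sign_off())"
```

```text
the job is handed in; nothing more can be done
None
```

The job is handed in with the robot holding the tongs and the tongs holding the round cactus upright above the tray; no verdict was reported. I gripped the tongs by their sleeves, squeezed them part-way to 44 mm and lifted them off the rest. I then lowered the open jaws over the round cactus from above, closed them on it, and lifted it straight up 120 mm.

My last checks, about 14 s into the 45 s allowed:
- **Height:** the roots are about 80 mm above the tray, from the tool height and the plug's foot in the side view. The foot appears about 2 camera pixels lower than predicted.
- **Grip:** the fingers stopped at 35.7 mm against the roughly 37 mm given for jaws on the cactus. I take the difference as pad squeeze, and the grip did not loosen during the lift.
- **Stillness:** joint speeds were about zero and the force on the tool was about 2 N downward, close to the weight of the tongs and cactus.
- **Other things:** both columns stand in their cells, and the pot and dibber look unmoved.

Before the grasp the cameras disagreed by 2–4 mm on the tongs' position. I corrected this from a close wrist view.

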